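Pack a carton under the cold plate of a transport case and shut the case

TASK

Pack the slim long carton for delivery: lay it flat in the open transport case and slide it lengthwise under the metal cold plate until it is fully home against the end wall. Then swing the lid down so that the rims of the two halves meet all round, and leave the other things on the worktop where they are.

Things in the scene. Friction and masses are not known exactly. Their poses are not given: they have to be found in the camera images.
- case: Grey insulated transport case, open, standing firm (does not shift). Base 216 mm (its x) x 150 mm (its y), rim 56 mm high, walls 10 mm, inner floor 10 mm above the worktop. Origin: centre of the underside. Lid hinged along its +y side. Inside, x -98..34 mm is open from above; x 34..98 is roofed by the cold plate. A carrying handle stands 18 mm out of the -x end, 38 mm high.
- bay_mouth (a point): Mouth of the bay under the fixed aluminium cold plate: middle of its floor edge, case frame (34, -8, 10) mm; x points into the bay. The bay is 52 mm wide (centre line case y = -8), 38 mm high and 64 mm deep, to the end wall at case x = 98; its side edges are rounded (8 mm). Plate underside 48, top 56 mm above the worktop.
- lid (a joint): Lid angle in rad: 0 = shut, rims together; starts open at 1.7 to 1.9, stop at 2.0. Grey shell 216 x 150 x 34 mm (rim to outer skin); the stiff hinge stays where it is left, 2 to 5 N at the free edge. A rib inside it (12 mm thick, at case x -30..-18 mm and down to 32 mm above the worktop when shut) drops in behind the carton: the lid cannot shut on one that is not home.
- lid_hinge (a point): Middle of the lid's hinge axis: case frame (0, 75, 56.5) mm; the axis runs along the case's x. With the lid at angle q its free edge is 150 mm away in the direction case y = -cos q, z = sin q; its outer skin lies 34 mm off in the direction case y = sin q, z = cos q.
- lid_tab (a point): Middle of the finger tab on the lid's free edge (50 mm long, 18 mm wide, 10 mm thick), on its outer face, 158 mm from the hinge axis. It moves with the lid.
- slim_carton: The carton to pack: white folding carton, slim and long, 46 mm (its x) x 111 mm (its y) x 34 mm high, 30 to 110 g, lying flat. Origin: centre of the underside. Either end may go first. When home its centre is at case x = 42.5, y = -8 mm and its rear 47 mm stick out of the bay.
- wide_carton: Another flat carton, to be left alone: 56 mm (its x) x 96 mm (its y) x 28 mm high; wider, shorter and lower. The two cartons may have changed places. Origin: centre of the underside.
- medicine_cup: Small clear plastic cup, 39 mm wide, 37 mm high, upright, to be left alone. Origin: centre of the underside.
- marker: Marker pen, 135 mm long (its y), 16 mm thick, lying in front of the drawer cabinet, to be left alone. Origin: centre of the underside.

How it is judged:
By the outcome, as a careful person would: the job done as asked, in the order asked, and still so for the second after the job is handed in, with the robot touching nothing.
It also fails if it takes over 64 s, if anything falls off the work surface, if the arm or the gripper's body presses on something with over 40 N, if the wrist force passes 120 N, or if a joint passes its speed limit or range.

ROBOT

A 6-joint arm with a two-finger parallel gripper is mounted at the origin on a cart in front of the work surface, level with it; the furniture and walls round the work are solid. World frame = base frame: x ahead of the robot, y to its left, z up, the work surface at z = 0. Lengths are in m, angles in rad, forces in N, time in s.
With the tool pointing down it reaches from about 0.425 to 0.95 m from the base axis. Payload 14.7 kg.
Tool frame: the origin (TCP) lies midway between the tips of the shut fingers; the grasp point (between the pads) lies 19 mm behind it; z points along the fingers, y is the line along which they close (so a half turn about z gives the same grasp; the last joint's range is limited). The gripper opens to 85 mm and grips with 20 to 120 N. Pads are 22 mm wide; open, the fingers measure 114 mm over their backs; the gripper's body (76 mm by 85 mm) begins 54 mm behind the grasp point. The pads swing forward as they close: fully open they stand 13 mm farther back than shut.
Start: joints at [-1.194, 0.48, 1.596, -0, 1.065, -0.047], TCP at [0.267, -0.592, 0.206] pointing down, gripper open.
Joint ranges: [-2.75, 2.75], [-0.82, 2.05], [0.23, 2.67], [-1.56, 4.7], [0.09, 2.69], [-2.92, 2.92]. Speed limits (rad/s): [1.89, 1.89, 2.39, 3.01, 3.01, 3.01].

INTERFACE

Orientations are given as a unit quaternion [w, x, y, z].
In Python, from rig import goto, line_to, move_joints, release, clamp, wait, inverse_kinematics, grab_frame, PlanningError, sign_off, current_time, current_q, current_qvel, current_joint_efforts, current_tool_pos, current_tcp_rot, current_ft_force, current_moment, current_gripper_width, current_finger_force gives the robot as it stands. The module is installed in compiled form; this text tells all that it offers. Calls block until the motion is done:
- goto(position, orientation): joint-space move of the TCP to a pose.
- line_to(position, max_speed=0.15, attitude=None, guard=None): straight line of the TCP; attitude=None keeps the orientation; max_speed is the mean speed in m/s. With guard (N) it stops when the force on the tool has changed by that much, and returns True; else False.
- move_joints(angles): joint-space move.
- release() and clamp(f_grip=None): open the fingers fully, or close them until they stop; f_grip is the grip in N (None keeps the last).
- wait(seconds).
- inverse_kinematics(position, orientation): joint angles nearest the present ones, or None.
- grab_frame(name): name is "side" or "top"; returns a dict with "frame" (420x560x3 uint8, red, green, blue), "range_z" (420x560 float32, m along the optical axis (not along the pixel's ray), 0 where there is no reading), "fovy" (degrees; the focal length in pixels is half the picture's height over the tangent of half this angle, whatever the lens; pixels are square), "cx", "cy" (the principal point, pixels), "rvec" (rotation vector, rad) and "tvec" (3), from world to camera coordinates, as OpenCV has them. Camera axes: x right, y down, z forward; pixel columns grow to the right and rows downward; lengths in m; the calibration is good to about 2 mm. A picture is of the moment at which its call begins.
A pose or a line that the arm cannot do raises PlanningError and nothing moves.
- sign_off(): hands the job in; it is judged then, once.
Readings, each from a call of its own:
- current_time(): time.
- current_q(): joint angles.
- current_qvel(): joint speeds.
- current_joint_efforts(): joint torques, N m.
- current_tool_pos(): TCP position.
- current_tcp_rot(): TCP orientation.
- current_ft_force(): force on the tool from outside, world axes, zero at the start.
- current_moment(): the same for the moment, N m.
- current_gripper_width(): finger opening in m.
- current_finger_force(): force on a finger pad.
Only numpy, scipy, OpenCV 4.12 (cv2) and the standard library are available. Lean on these libraries where they do the work, as an engineer would, in place of code of your own. Each camera call takes 0.05 s, during which the arm holds its last target. There are 200 camera calls.

## Working session

There is one attempt and no reset: what is moved stays moved. The work goes in short steps, each a Python script; the robot and the scene stay as the last script left them, time stands still between calls to the robot, and variables do not carry over. Pictures are saved under pics/ and viewed, at most 10 in all, crops included, and the job is handed in when it is done.

```bash
mkdir -p pics
cat > h.py <<'E'
import numpy as np, cv2
from rig import *
def snap(name,fn=None):
    f=grab_frame(name); 
    if fn: cv2.imwrite('pics/'+fn,f['frame'][:,:,::-1])
    np.savez('/tmp/%s.npz'%name,**f); return f
def cloud(f):
    H,W=f['range_z'].shape; fl=H/2/np.tan(np.radians(f['fovy'])/2)
    u,v=np.meshgrid(np.arange(W),np.arange(H)); z=f['range_z']
    P=np.stack([(u-f['cx'])/fl*z,(v-f['cy'])/fl*z,z],-1)
    R=cv2.Rodrigues(np.array(f['rvec'],float))[0]
    X=(P-np.array(f['tvec']).ravel())@R; X[z==0]=np.nan; return X
E
python3 - <<'E'
from h import *
for n in('side','top'):
    f=snap(n,n+'0.png'); print(n,f['fovy'],f['cx'],f['cy'],f['rvec'],f['tvec'])
    R=cv2.Rodrigues(np.array(f['rvec'],float))[0]; print(-R.T@np.array(f['tvec']).ravel())
print(current_time(),current_tcp_rot())
E
```

```text
side 57.786706331337534 277.70378269525696 204.44248800575684 [ 2.16470661  0.04109521 -0.00674984] [-0.45661758  0.02485577  1.02887628]
[ 0.47686539 -0.82360638  0.60164421]
top 54.776478842121456 278.360064099805 208.2889996879665 [ 2.02562743 -2.18784663  0.2573832 ] [6.83128427e-04 4.73006402e-01 8.40287310e-01]
[ 0.27110903 -0.01366186  0.92527376]
0.1 [-5.29743553e-04  9.77631501e-01  2.10324414e-01 -9.27135193e-05]
```

View pics/top0.png

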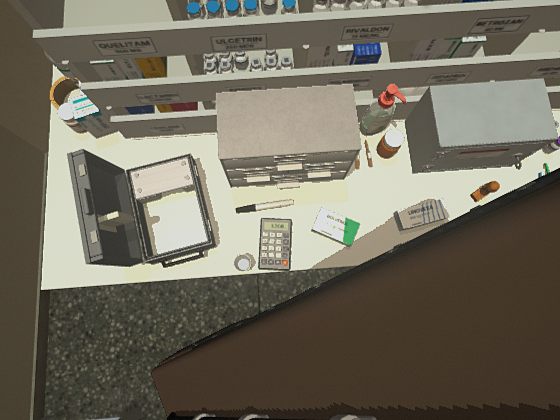

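View pics/side0.png

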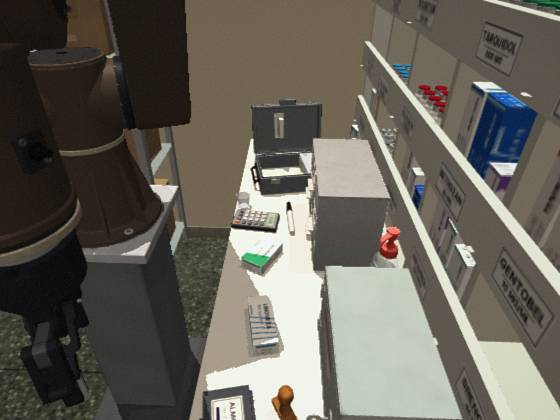

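The top view shows the case at left (px 75–215, 150–265) with the plate at its far end, and two cartons at (335,224) and (420,215). The side view shows the same cartons at (262,254) and (263,323). Next I measure them from the depth data.

Run:
```python
from h import *
for n in('top','side'):
    f=np.load('/tmp/%s.npz'%n); X=cloud(f)
    z=X[...,2]
    boxes={'top':dict(green=(300,200,375,255),grey=(385,190,460,245)),'side':dict(green=(225,230,300,285),grey=(235,285,300,365))}[n]
    for k,(a,b,c,d) in boxes.items():
        p=X[b:d,a:c].reshape(-1,3); p=p[np.isfinite(p[:,2])]
        tab=np.median(p[np.abs(p[:,2])<.01,2])
        q=p[(p[:,2]>.022)&(p[:,2]<.045)]
        r=cv2.minAreaRect((q[:,:2]*1000).astype(np.float32))
        print(n,k,'table',tab,'top',np.median(q[:,2]),len(q),r)
# case rim and plate
f=np.load('/tmp/top.npz');X=cloud(f);p=X[140:275,60:225].reshape(-1,3)
p=p[np.isfinite(p[:,2])]
h,e=np.histogram(p[:,2],bins=np.arange(-.01,.25,.004));print([(round(a,3),b) for a,b in zip(e,h)])
img=cv2.resize(f['frame'][130:285,50:480][:,:,::-1],None,fx=1.86,fy=1.86,interpolation=cv2.INTER_CUBIC);cv2.imwrite('pics/c1.png',img)
f=np.load('/tmp/side.npz')
img=cv2.resize(f['frame'][90:370,200:400][:,:,::-1],None,fx=2.1,fy=2.1,interpolation=cv2.INTER_CUBIC);cv2.imwrite('pics/c2.png',img)
```

```text
top green table 0.0002084344708995402 top 0.0281433618299747 1034 ((426.868896484375, -162.14236450195312), (95.23129272460938, 56.207271575927734), 61.981773376464844)
top grey table 0.0005854867340083233 top 0.03428438083915181 1001 ((439.6373596191406, -360.5657653808594), (45.38446044921875, 111.81661224365234), 10.716653823852539)
side green table 0.000508445267648783 top 0.028385253193419245 737 ((425.8311462402344, -161.77633666992188), (97.11160278320312, 56.51779556274414), 62.771427154541016)
side grey table 0.0005400849968646446 top 0.03430772609279629 1285 ((438.36871337890625, -359.647705078125), (45.19813919067383, 111.77149963378906), 10.37472915649414)
[(np.float64(-0.01), np.int64(3)), (np.float64(-0.006), np.int64(1558)), (np.float64(-0.002), np.int64(6594)), (np.float64(0.002), np.int64(648)), (np.float64(0.006), np.int64(1625)), (np.float64(0.01), np.int64(1442)), (np.float64(0.014), np.int64(82)), (np.float64(0.018), np.int64(80)), (np.float64(0.022), np.int64(67)), (np.float64(0.026), np.int64(192)), (np.float64(0.03), np.int64(132)), (np.float64(0.034), np.int6
[... 1138 characters left out ...]
0)), (np.float64(0.166), np.int64(109)), (np.float64(0.17), np.int64(45)), (np.float64(0.174), np.int64(29)), (np.float64(0.178), np.int64(21)), (np.float64(0.182), np.int64(33)), (np.float64(0.186), np.int64(22)), (np.float64(0.19), np.int64(22)), (np.float64(0.194), np.int64(368)), (np.float64(0.198), np.int64(1139)), (np.float64(0.202), np.int64(497)), (np.float64(0.206), np.int64(93)), (np.float64(0.21), np.int64(37)), (np.float64(0.214), np.int64(58)), (np.float64(0.218), np.int64(109)), (np.float64(0.222), np.int64(1)), (np.float64(0.226), np.int64(0)), (np.float64(0.23), np.int64(0)), (np.float64(0.234), np.int64(0)), (np.float64(0.238), np.int64(0)), (np.float64(0.242), np.int64(0))]
```

View pics/c1.png

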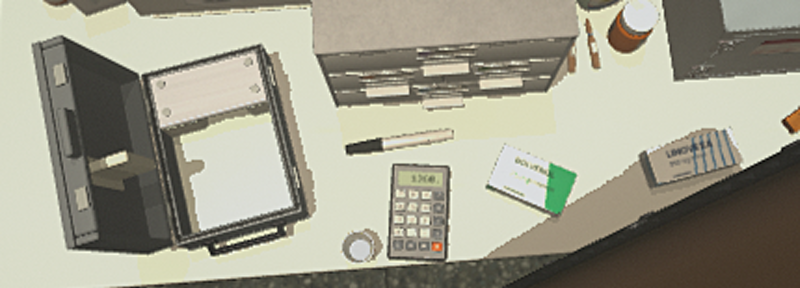

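View pics/c2.png

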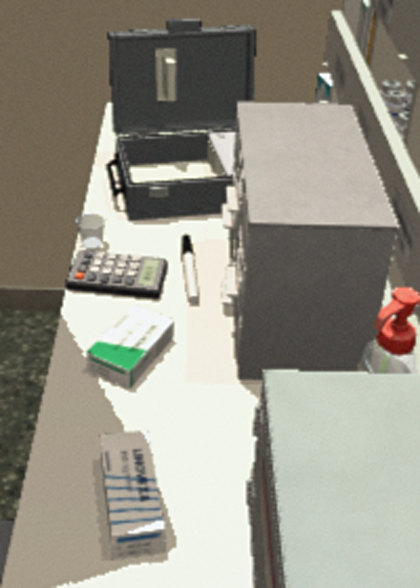

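The slim carton is the grey-shadowed one at top (420,215): 45x112x34 mm by depth, centred near (0.439,-0.360). The green one measures 56x96x28, so it is the wide carton. Next I fit the case pose and the lid angle.

```bash
cat > case.py <<'E'
from h import *
from scipy.optimize import minimize
def fit():
    out=[]
    for n in('top','side'):
        f=np.load('/tmp/%s.npz'%n); X=cloud(f)
        p=X.reshape(-1,3); p=p[np.isfinite(p[:,2])]
        p=p[(p[:,0]>.25)&(p[:,0]<.72)&(p[:,1]>.08)&(p[:,1]<.7)]; out.append(p)
    return out
E
python3 - <<'E'
from case import *
P=fit()
for n,p in zip(('top','side'),P):
    r=p[np.abs(p[:,2]-.056)<.004]
    print(n,len(r),r.min(0),r.max(0)); 
    print(cv2.minAreaRect((r[:,:2]*1000).astype(np.float32)))
    im=np.full((500,600,3),255,np.uint8)   # map 1px=1mm: x up, y left
    for lo,hi,c in((.004,.016,(0,200,0)),(.03,.045,(0,200,255)),(.051,.061,(0,0,255)),(.061,.25,(255,0,0))):
        s=p[(p[:,2]>lo)&(p[:,2]<hi)]; v=(720-s[:,0]*1000).astype(int).clip(0,499); u=(700-s[:,1]*1000).astype(int).clip(0,599); im[v,u]=c
    cv2.imwrite('pics/map_%s.png'%n,im)
a=np.hstack([cv2.imread('pics/map_top.png')[:,:390],cv2.imread('pics/map_side.png')[:,:390]]);cv2.imwrite('pics/map.png',a)
E
```

```text
top 3351 [0.36989546 0.09234244 0.05200109] [0.71962456 0.4430413  0.05999357]
((544.7044677734375, 267.0968933105469), (349.447021484375, 350.5837707519531), 0.21727101504802704)
side 539 [0.36626326 0.11253073 0.05205296] [0.55447079 0.29832298 0.05999659]
((460.256591796875, 205.3386993408203), (185.74188232421875, 188.21046447753906), 89.93097686767578)
```

View pics/map.png

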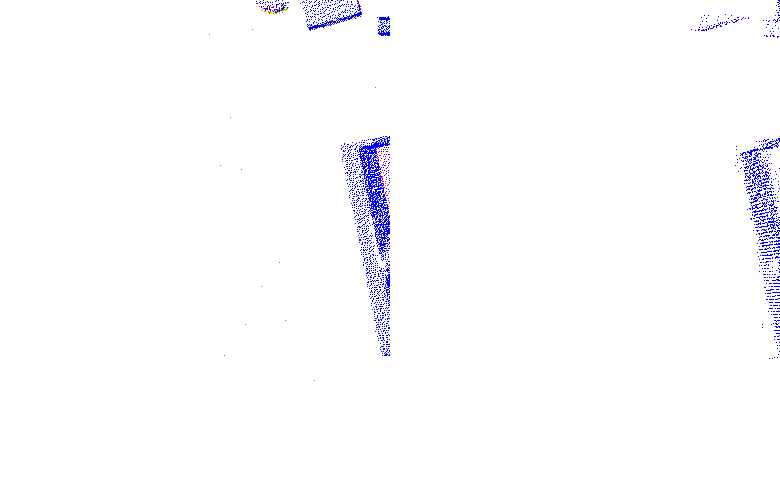

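The map window is cut off: the case lies at y 0.11–0.31, so only the lid edge shows (px 340–390, 140–355). It does show the case yawed about +10°. I'll fit it numerically.

```bash
cat > case.py <<'E'
from h import *
from scipy.optimize import minimize
def pts(n):
    p=cloud(np.load('/tmp/%s.npz'%n)).reshape(-1,3); p=p[np.isfinite(p[:,2])]
    return p[(p[:,0]>.3)&(p[:,0]<.66)&(p[:,1]>.06)&(p[:,1]<.42)]
def tocase(p,c):
    d=p[:,:2]-c[:2]; s,k=np.sin(c[2]),np.cos(c[2]); return np.c_[d@[k,s],d@[-s,k],p[:,2]]
def box(q,x0,x1,y0,y1): # signed dist (>0 outside)
    dx=np.maximum(x0-q[:,0],q[:,0]-x1);dy=np.maximum(y0-q[:,1],q[:,1]-y1)
    return np.where((dx>0)&(dy>0),np.hypot(dx,dy),np.maximum(dx,dy))
def cost(c,p):
    q=tocase(p,c); z=q[:,2]; cl=lambda v:np.clip(v,0,.008).sum()
    r=q[np.abs(z-.056)<.003]; r=r[box(r,-.13,.13,-.095,.065)<0]
    fl=q[np.abs(z-.010)<.003]; fl=fl[box(fl,-.1,.1,-.07,.07)<.0]
    t=q[np.abs(z)<.004]
    ring=np.maximum(box(r,-.108,.108,-.075,.075),-box(r,-.098,.034,-.065,.065))
    return cl(ring)+cl(box(fl,-.098,.034,-.065,.065))+cl(-box(t,-.108,.108,-.075,.075))
E
python3 - <<'E'
from case import *
P=[pts('top'),pts('side')]
for s in([0],[1],[0,1]):
    f=lambda c:sum(cost(np.array(c)*[1e-3,1e-3,1e-2],P[i])/(1) for i in s)
    b=min((minimize(f,[465+a,215+d,17+e],method='Nelder-Mead',options=dict(xatol=.05,fatol=1e-5,initial_simplex=np.array([465+a,215+d,17+e])+np.vstack([np.zeros(3),8*np.eye(3)]))) for a in(-12,0,12) for d in(-12,0,12) for e in (-4,4)),key=lambda r:r.fun)
    c=b.x*[1e-3,1e-3,1e-2]; print(s,c,b.fun)
for n,p in zip('ts',P):
    q=tocase(p,c); L=q[(q[:,2]>.075)&(np.abs(q[:,0])<.105)]*1e3
    # lid profile
    for x0 in(-60,0,60):
        m=L[np.abs(L[:,0]-x0)<20]; i=m[:,2].argsort()
        print(n,x0,'\n',m[i][::max(1,len(m)//25)].astype(int)[:,1:].tolist())
    pl=q[box(q,.05,.09,-.05,.05)<0];print('plate z',np.median(pl[:,2]),'floor',np.median(q[box(q,-.07,.02,-.04,.04)<0][:,2]))
E
```

```text
[0] [0.49685957 0.20670477 0.193249  ] 0.6782567264485018
[1] [0.49376225 0.2082267  0.19083303] 0.1863495498404822
[0, 1] [0.49626747 0.20710827 0.19053739] 0.9828669127034371
t -60 
 [[102, 75], [104, 83], [106, 89], [105, 96], [108, 102], [109, 109], [110, 115], [111, 120], [113, 127], [113, 133], [113, 139], [115, 145], [116, 150], [123, 196], [130, 197], [129, 198], [120, 199], [127, 199], [100, 200], [100, 201], [117, 201], [112, 202], [114, 203], [112, 204], [112, 205], [105, 208]]
t 0 
 [[-150, 75], [105, 89], [107, 103], [111, 111], [-151, 119], [-151, 126], [65, 133], [115, 138], [-143, 145], [-148, 149], [-148, 165], [126, 195], [129, 197], [134, 197], [122, 198], [127, 199], [122, 199], [103, 200], [-143, 202], [101, 207], [102, 211], [104, 215], [112, 217], [110, 218], [105, 219], [111, 220]]
t 60 
 [[103, 75], [105, 82], [106, 90], [108, 98], [108, 107], [110, 114], [111, 121], [113, 128], [115, 134], [116, 141], [116, 148], [125, 197], [102, 197], [130, 198], [-155, 199], [125, 199], [119, 200], [100, 200], [123, 201], [-150, 201], [-162, 201], [-155, 202], [-163, 202]
[... 389 characters left out ...]
202], [114, 205]]
s 0 
 [[109, 75], [110, 80], [104, 86], [107, 90], [109, 95], [109, 102], [108, 108], [110, 115], [114, 121], [117, 126], [118, 132], [119, 138], [117, 143], [120, 149], [118, 155], [120, 161], [124, 166], [120, 171], [123, 175], [123, 180], [124, 185], [99, 198], [106, 202], [101, 206], [105, 212], [102, 216], [107, 221]]
s 60 
 [[105, 75], [103, 81], [104, 86], [103, 92], [113, 97], [111, 104], [106, 109], [113, 115], [115, 121], [115, 126], [114, 131], [116, 137], [120, 142], [118, 148], [119, 153], [118, 158], [123, 164], [124, 169], [124, 174], [123, 180], [125, 185], [97, 198], [-156, 201], [106, 202], [102, 203]]
plate z 0.05646592661996783 floor 0.010977253125931168
```

```bash
cat >> h.py <<'E'
from scipy.spatial.transform import Rotation as Ro
C=np.array([.4963,.2071]); TH=.1905
def w(x,y,z):  # case mm -> world m
    k,s=np.cos(TH),np.sin(TH); return [C[0]+(k*x-s*y)/1e3,C[1]+(s*x+k*y)/1e3,z/1e3]
def quat(zax,yax):
    z=np.array(zax,float);z/=np.linalg.norm(z);y=np.array(yax,float);y-=z*(y@z);y/=np.linalg.norm(y)
    q=Ro.from_matrix(np.c_[np.cross(y,z),y,z]).as_quat();return [q[3],*q[:3]]
def down(a): return quat([0,0,-1],[np.cos(a),np.sin(a),0])
K=np.array([.4391,-.3601]); KA=np.radians(10.55)
OFF=.032
E
python3 - <<'E'
from h import *
f=np.load('/tmp/top.npz');X=cloud(f).reshape(-1,3)
for y0,y1 in((-.25,-.1),(-.1,.1),(-.5,-.3),(-.7,-.5)):
    m=X[(X[:,1]>y0)&(X[:,1]<y1)&(X[:,2]>.05)&(X[:,2]<.5)&(X[:,0]>.35)]; print(y0,y1,'minx',np.percentile(m[:,0],1), 'ztop',np.percentile(m[m[:,0]<.75][:,2],98))
for sgn in(1,-1):
  for flip in(0,np.pi):
    long=KA+np.pi/2*sgn              # direction carton front
    g=K-OFF*np.array([np.cos(long),np.sin(long)])
    a1=long+np.pi/2+flip; a2=TH+np.pi/2+flip
    print(sgn,flip,g)
    for p,a in(([*g,.006],a1),([*g,.25],a1),(w(-66,-8,250),a2),(w(-66,-8,15),a2),(w(12,-8,15),a2)):
        q=inverse_kinematics(p,down(a)); print('  ',None if q is None else np.round(q,2))
# lid push
for x in(0,-40,-70):
  for q,th in((1.757,1.2),(1.757,.9),(1.757,.6),(1.757,.3),(1.2,.5),(.6,.2),(0.,0.)):
    r=125;n=np.array([np.sin(q),np.cos(q)]);e=np.array([-np.cos(q),np.sin(q)])
    yz=np.array([75,56.5])+r*e+(34+30)*n
    p=w(x,yz[0],yz[1]); d=np.array(w(0,-np.sin(th),0))-w(0,0,0); zax=[d[0]*1e3,d[1]*1e3,-np.cos(th)]
    ax=np.array([np.cos(TH),np.sin(TH),0]);
    print(x,q,th,np.round(p,3),[ (lambda j:None if j is None else np.round(j,2).tolist())(inverse_kinematics(p,quat(zax,s*ax))) for s in(1,-1)])
E
```

```text
-0.25 -0.1 minx 0.5397645697832318 ztop 0.3877871406872517
-0.1 0.1 minx 0.5367933924536691 ztop 0.38770536358285473
-0.5 -0.3 minx 0.5438494359827513 ztop 0.3878391399307622
-0.7 -0.5 minx 0.4844492141427499 ztop 0.32873613214567327
1 0 [ 0.44495899 -0.39155906]
   [-0.77  0.66  1.88 -0.    0.6   2.18]
   [-0.77  0.36  1.68 -0.    1.1   2.18]
   [ 0.34  0.18  1.93 -0.    1.03 -1.42]
   [ 0.34  0.54  2.15 -0.    0.44 -1.42]
   [ 0.32  0.61  1.98 -0.    0.55 -1.44]
1 3.141592653589793 [ 0.44495899 -0.39155906]
   [-0.77  0.66  1.88 -0.    0.6  -0.96]
   [-0.77  0.36  1.68 -0.    1.1  -0.96]
   [ 0.34  0.18  1.93 -0.    1.03  1.72]
   [ 0.34  0.54  2.15 -0.    0.44  1.72]
   [ 0.32  0.61  1.98 -0.    0.55  1.7 ]
-1 0 [ 0.43324101 -0.32864094]
   [-0.7   0.62  1.99 -0.    0.53 -0.89]
   [-0.7   0.29  1.79 -0.    1.07 -0.89]
   [ 0.34  0.18  1.93 -0.    1.03 -1.42]
   [ 0.34  0.54  2.15 -0.    0.44 -1.42]
   [ 0.32  0.61  1.98 -0.    0.55 -1.44]
-1 3.141592653589793 [ 0.43324101 -0.32864094]
   [-0.7   0.62  1.99 -0.    0.53  2.25]
   [-0.7   0.29  1.79 -0.    1.07  2.25]
   [ 0.34  0.18
[... 1636 characters left out ...]
8, 1.38, -0.63, 1.84, 1.11], [1.1, 0.98, 1.38, -0.63, 1.84, -2.03]]
-70 1.757 0.9 [0.397 0.352 0.167] [[1.05, 0.8, 1.5, -0.53, 1.6, 1.06], [1.05, 0.8, 1.5, -0.53, 1.6, -2.08]]
-70 1.757 0.6 [0.397 0.352 0.167] [[0.97, 0.62, 1.63, -0.42, 1.35, 0.97], [0.97, 0.62, 1.63, -0.42, 1.35, -2.17]]
-70 1.757 0.3 [0.397 0.352 0.167] [[0.84, 0.47, 1.77, -0.27, 1.1, 0.8], [0.84, 0.47, 1.77, -0.27, 1.1, -2.34]]
-70 1.2 0.5 [0.411 0.282 0.196] [[0.85, 0.47, 1.77, -0.41, 1.24, 0.86], [0.85, 0.47, 1.77, -0.41, 1.24, -2.28]]
-70 0.6 0.2 [0.426 0.202 0.18 ] [[0.54, 0.31, 1.98, -0.23, 0.94, 0.49], [0.54, 0.31, 1.98, -0.23, 0.94, -2.65]]
-70 0.0 0.0 [0.437 0.145 0.12 ] [[0.25, 0.34, 2.11, -0.0, 0.7, 0.06], None]
```

Run:
```python
from h import *
long=KA-np.pi/2; g=K-OFF*np.array([np.cos(long),np.sin(long)]); a=long+np.pi/2
goto([*g,.09],down(a))
print(line_to([*g,.006],.12,guard=8),current_tool_pos(),current_ft_force())
clamp(40); print('w',current_gripper_width(),current_finger_force())
line_to([*g,.15],.2)
print('w',current_gripper_width(),current_ft_force(),current_time())
goto([.43,0,.15],down(np.radians(15)))
goto(w(-66,-8,150),down(TH+np.pi/2))
line_to(w(-66,-8,75),.15)
print(current_tool_pos(),current_gripper_width(),current_time())
for n in('top','side'): snap(n,n+'1.png')
a=[cv2.resize(cv2.imread('pics/top1.png')[130:280,50:250],(533,400)),cv2.resize(cv2.imread('pics/side1.png')[90:240,220:320],(267,400))]
cv2.imwrite('pics/j1.png',np.hstack(a))
```

```text
False [ 0.43345894 -0.32905745  0.00645533] [-0.35656719  1.16556535 -0.13170848]
w 0.0001436038187876289 18.578619147883728
w -6.881144026059864e-05 [-0.66412034  0.53158447  0.03283657] 3.8667
[0.43333511 0.18642221 0.07533927] 9.04417428076655e-05 6.8083
```

View pics/j1.png

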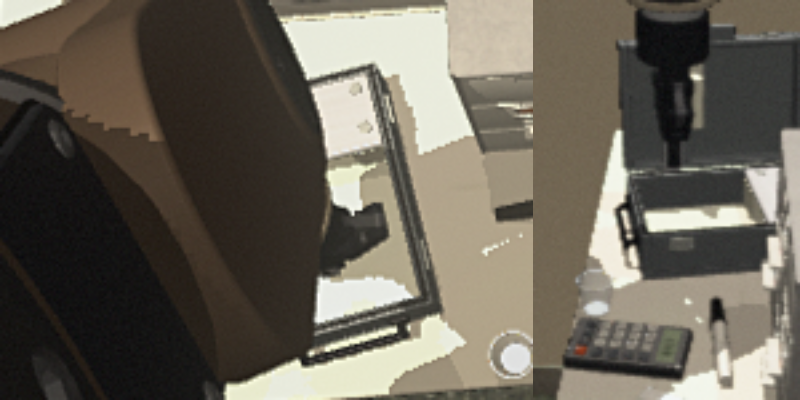

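The fingers are shut and empty: no carton shows near the gripper in the top crop (px ~350,230). I check where the carton is now.

Run:
```python
from h import *
for n,(a,b,c,d) in dict(top=(375,180,480,260),side=(220,280,310,380)).items():
    f=np.load('/tmp/%s.npz'%n);p=cloud(f)[b:d,a:c].reshape(-1,3);q=p[(p[:,2]>.022)&(p[:,2]<.06)]
    print(n,np.median(q[:,2]),len(q),cv2.minAreaRect((q[:,:2]*1000).astype(np.float32)))
b=cv2.imread('pics/side1.png')[270:400,200:330]; a=cv2.imread('pics/top1.png')[170:270,360:490]
cv2.imwrite('pics/j2.png',np.hstack([cv2.resize(a,(400,308)),cv2.resize(b,(308,308))]))
```

```text
top 0.03443245839603938 994 ((439.9256286621094, -360.67401123046875), (44.85465621948242, 112.0194320678711), 9.930649757385254)
side 0.03433853147564262 1284 ((438.7584533691406, -359.5271301269531), (45.06747055053711, 112.21717834472656), 10.26476001739502)
```

View pics/j2.png

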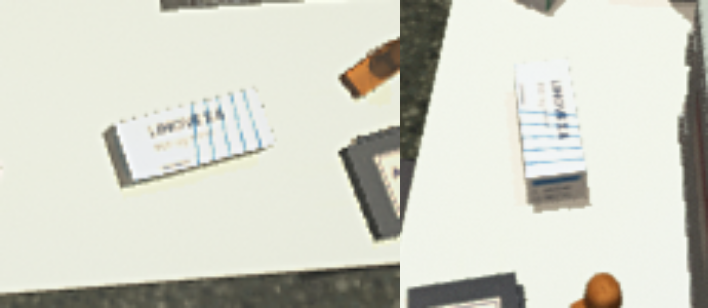

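The carton is lying untouched at (190,135) in the left crop, so nothing was displaced. I check the gripper's state and where the fingertips really are.

Run:
```python
from h import *
print(current_gripper_width(),current_finger_force())
for n in('top','side'):
    f=np.load('/tmp/%s.npz'%n); H=420; fl=H/2/np.tan(np.radians(float(f['fovy']))/2)
    Km=np.array([[fl,0,f['cx']],[0,fl,f['cy']],[0,0,1]]); print(n,cv2.projectPoints(np.array([current_tool_pos()]),f['rvec'],f['tvec'],Km,None)[0].ravel())
release(); print(current_gripper_width(),current_time(),current_tool_pos(),Ro.from_quat(np.roll(current_tcp_rot(),-1)).as_matrix().round(2).tolist())
f=snap('side','side2.png'); g=snap('top','top2.png')
a=[cv2.resize(cv2.imread('pics/top2.png')[150:270,110:230],(400,400)),cv2.resize(cv2.imread('pics/side2.png')[80:200,220:340],(400,400))]
cv2.imwrite('pics/j3.png',np.hstack(a))
```

```text
-0.000151783906459445 0.0
top [175.17253914 231.12098867]
side [272.22632047 160.48594121]
0.08526860681905632 7.6917 [0.43301595 0.18674801 0.07497611] [[-0.98, -0.19, -0.0], [-0.19, 0.98, -0.0], [0.0, -0.0, -1.0]]
```

View pics/j3.png

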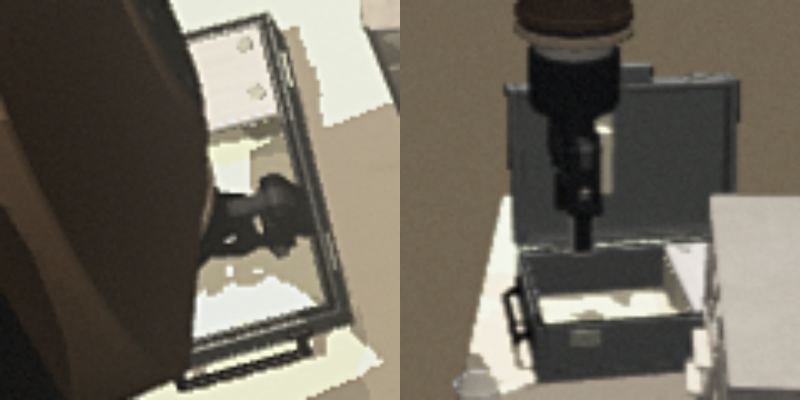

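Run:
```python
from h import *
long=KA-np.pi/2; g=K-OFF*np.array([np.cos(long),np.sin(long)]); a=long+np.pi/2
line_to(w(-66,-8,150),.2)
goto([.43,0,.15],down(np.radians(15)))
goto([*g,.09],down(a)); print('w open',current_gripper_width())
print(line_to([*g,.003],.12,guard=8),current_tool_pos(),current_ft_force(),current_time())
f=snap('side','side3.png');snap('top','top3.png')
clamp(40); print('w',current_gripper_width(),current_finger_force(),current_ft_force(),current_time())
snap('side','side4.png');snap('top','top4.png')
a=[cv2.resize(cv2.imread('pics/side%d.png'%i)[250:390,210:350],(400,400)) for i in (3,4)]
cv2.imwrite('pics/j4.png',np.hstack(a))
```

```text
w open 0.08566473567026844
False [ 0.43361153 -0.32870452  0.00349978] [-0.03766536 -0.42759769  0.76890852] 11.5083
w 0.043861107130898185 38.93519103527069 [-2.00218975  0.85663035 11.81964912] 12.0917
```

View pics/j4.png

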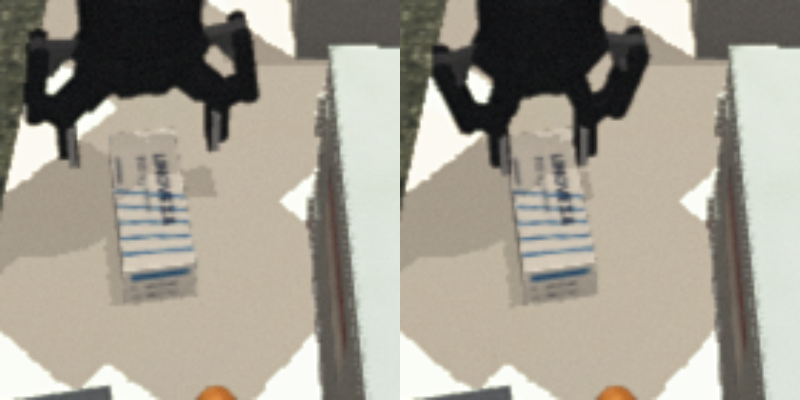

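The left crop shows the open fingers straddling the carton's far end, and the right crop shows them closed on it (tips at 500,160 and 585,160). The 43.9 mm width at 39 N confirms the hold. Lift, check, and carry on.

Run:
```python
from h import *
import sys
p=current_tool_pos()
line_to([p[0],p[1],.05],.08)
print('w',current_gripper_width(),current_finger_force(),current_ft_force())
if current_gripper_width()<.04: sys.exit('lost')
line_to([p[0],p[1],.15],.2)
print('w',current_gripper_width())
goto([.43,0,.15],down(np.radians(15)))
goto(w(-66,-8,150),down(TH+np.pi/2))
print('w',current_gripper_width(),current_finger_force(),current_time())
for n in('top','side'): snap(n,n+'5.png')
a=[cv2.resize(cv2.imread('pics/top5.png')[130:280,50:250],(467,350)),cv2.resize(cv2.imread('pics/side5.png')[70:220,220:350],(303,350))]
cv2.imwrite('pics/j5.png',np.hstack(a))
# carton pose in hand from clouds (points just below the gripper near case, z .1-.2)
for n in('top','side'):
    X=cloud(np.load('/tmp/%s.npz'%n)).reshape(-1,3); d=X[:,:2]-C; k,s=np.cos(TH),np.sin(TH)
    c=np.c_[d@[k,s],d@[-s,k],X[:,2]]*1e3
    m=c[(np.abs(c[:,0]+10)<50)&(np.abs(c[:,1]+8)<40)&(c[:,2]>135)&(c[:,2]<185)]
    if len(m): 
        print(n,len(m),'min',m.min(0),'max',m.max(0)); t=m[m[:,2]>170]; print('top med',[np.median(t[(t[:,0]>b)&(t[:,0]<b+15),2]) for b in(-40,-20,0,5)])
        for y in (m[m[:,1]<-25],m[m[:,1]>10]):
            if len(y)>20: print(np.polyfit(y[:,0],y[:,1],1))
```

```text
w 0.04394616079643171 40.7973450422287 [-0.42379249  0.10991337 -0.24921353]
w 0.0437879513313377
w 0.04364832397276975 40.88047742843628 15.8833
top 203 min [-24.83903572 -34.00029778 145.60992518] max [ 20.16215057 -17.51571197 182.1091727 ]
top med [np.float64(nan), np.float64(178.91630605577055), np.float64(179.12181734998094), np.float64(178.92731802117143)]
[ 2.17667946e-02 -3.08449156e+01]
side 443 min [-59.57883356 -38.82039735 145.91824107] max [ 17.85341497  14.61405923 183.93405059]
top med [np.float64(179.87068940824696), np.float64(179.4771540218168), np.float64(179.2002683887859), np.float64(179.1024348963643)]
[ 1.90453665e-02 -3.11594164e+01]
  return _methods._mean(a, axis=axis, dtype=dtype,
  ret = ret.dtype.type(ret / rcount)
```

View pics/j5.png

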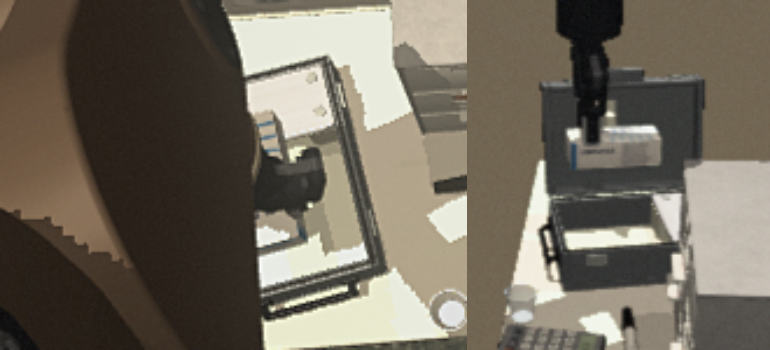

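The carton is held level above the case (side crop, 615,150), with its front near case x = 20 and its side at y = -31. Next I lower it and slide it in with force guards.

```bash
cat >> h.py <<'E'
def cas(p=None):
    p=np.array(current_tool_pos() if p is None else p); d=p[:2]-C;k,s=np.cos(TH),np.sin(TH)
    return np.round([1e3*(k*d[0]+s*d[1]),1e3*(-s*d[0]+k*d[1]),1e3*p[2]],1)
def cf():
    f=current_ft_force();k,s=np.cos(TH),np.sin(TH);return np.round([k*f[0]+s*f[1],-s*f[0]+k*f[1],f[2]],1)
E
python3 - <<'E'
from h import *
line_to(w(-66,-8,40),.2)
print('floor',line_to(w(-66,-8,12),.05,guard=5),cas(),cf())
z=cas()[2]+1.0; line_to(w(-66,-8,z),.05)
print('slide1',line_to(w(-30,-8,z),.08,guard=8),cas(),cf(),current_gripper_width())
print('slide2',line_to(w(22,-8,z),.06,guard=10),cas(),cf(),current_gripper_width(),current_time())
E
```

```text
floor True [-66.1  -8.   13.7] [-1.8 -1.5  9.2]
slide1 False [-30.4  -8.1  14.5] [-1.1 -0.4 -0.8] 0.0439213631602538
slide2 True [11.2 -8.2 14.1] [-0.1  0.3 -0.7] 0.04392855289994587 18.7333
```

Run:
```python
from h import *
x,y,z=cas()
print('lat',line_to(w(x-.5,y+3.5,z),.02,guard=4),cas(),cf())
x,y,z=cas()
print('dn',line_to(w(x,y,z-1.5),.02,guard=4),cas(),cf())
release(); print(cas(),cf(),current_gripper_width())
x,y,z=cas(); y=-4
print(line_to(w(x,y,z+70),.2,guard=12),cas(),cf(),current_time())
clamp(20)
for n in('top','side'):
    snap(n,n+'6.png'); X=cloud(np.load('/tmp/%s.npz'%n)).reshape(-1,3); d=X[:,:2]-C; k,s=np.cos(TH),np.sin(TH)
    c=np.c_[d@[k,s],d@[-s,k],X[:,2]]*1e3
    m=c[(np.abs(c[:,0])<50)&(np.abs(c[:,1]+8)<40)&(c[:,2]>39)&(c[:,2]<49)&(c[:,0]<36)]
    if len(m): print(n,len(m),m.min(0),m.max(0),np.percentile(m[:,0],3))
print(current_time())
```

```text
lat False [10.9 -4.5 14.1] [-0.9 -0.2  0.1]
dn False [11.1 -4.5 13.6] [-5.4 -1.6 21.5]
[10.8 -4.5 12.5] [ 0.2 -0.5 -0.8] 0.08547828127514089
False [11.1 -4.  83. ] [ 0.4 -1.  -0.2] 20.2917
top 407 [-14.00144093 -47.52057928  39.24633899] [35.98359152 31.10924469 48.00230547] -12.911374870018292
side 151 [-16.08462101 -40.73634203  39.45362933] [33.90662816 28.81131098 48.20848284] -15.226047160042839
21.1583
```

Run:
```python
from h import *
line_to(w(-50,-7,83),.25); print(line_to(w(-50,-7,20),.2,guard=10))
print('push',line_to(w(-16,-7,20),.05,guard=14),cas(),cf(),current_time())
print('push2',line_to(w(cas()[0]+4,-7,20),.02,guard=14),cas(),cf())
x=cas()[0]; line_to(w(x-15,-7,20),.15); line_to(w(x-15,-7,130),.25)
for n in('top','side'):
    snap(n,n+'7.png'); X=cloud(np.load('/tmp/%s.npz'%n)).reshape(-1,3); d=X[:,:2]-C; k,s=np.cos(TH),np.sin(TH)
    c=np.c_[d@[k,s],d@[-s,k],X[:,2]]*1e3
    m=c[(np.abs(c[:,1]+8)<20)&(c[:,2]>41)&(c[:,2]<47)&(np.abs(c[:,0])<30)]
    if len(m): print(n,len(m),np.percentile(m[:,0],[0,3,10]),m[:,1].min(),m[:,1].max())
print(current_time())
```

```text
False
push False [-16.4  -7.   19.9] [-0.1  0.7  0.2] 22.85
push2 False [-12.3  -7.   20. ] [-0.7 -0.7  0.8]
top 178 [-14.26060948 -13.36912695 -11.86847932] -27.954986936932652 11.687301773306649
side 100 [-16.15374594 -15.01141394 -13.02638554] -27.520996222010396 11.301686714488246
24.125
```

Run:
```python
from h import *
print(current_gripper_width(),current_finger_force(),cas(),current_time(),Ro.from_quat(np.roll(current_tcp_rot(),-1)).as_matrix().round(2).tolist())
for n in('top','side'):
    X=cloud(np.load('/tmp/%s.npz'%n)).reshape(-1,3); d=X[:,:2]-C; k,s=np.cos(TH),np.sin(TH)
    c=np.c_[d@[k,s],d@[-s,k],X[:,2]]*1e3
    m=c[(np.abs(c[:,1])<62)&(np.abs(c[:,0])<95)&(c[:,2]<60)]
    # height map on 12 mm grid
    for x in range(30,-98,-12): print(n,x,[ (lambda v:int(np.median(v)) if len(v) else -9)(m[(np.abs(m[:,0]-x)<6)&(np.abs(m[:,1]-y)<6)][:,2]) for y in range(60,-64,-12)])
```

```text
-0.00012439104487063296 0.0 [-27.7  -7.1 129.3] 24.125 [[-0.98, -0.19, -0.0], [-0.19, 0.98, -0.0], [0.0, -0.0, -1.0]]
top 30 [-9, -9, -9, -9, -9, -9, -9, 13, 11, 23, 26]
top 18 [-9, -9, 7, -9, -9, -9, 45, 42, 10, 10, 10]
top 6 [-9, 9, 9, 8, 43, 43, 43, 43, 10, 10, 10]
top -6 [-9, 9, 9, 10, 42, 43, 43, 42, 10, 10, 9]
top -18 [-9, 9, 9, 9, 11, 11, 13, 11, 10, 9, 9]
top -30 [-9, 9, 9, 10, 9, 10, 9, 10, 9, 10, 10]
top -42 [10, 9, 9, 9, 10, 9, 10, 10, 10, 9, 10]
top -54 [9, 10, 9, 10, 9, 9, 9, 10, 10, 9, 10]
top -66 [10, 9, 9, 9, 9, 10, 9, 9, 10, 10, 10]
top -78 [10, 10, 9, 10, 10, 9, 10, 10, 9, 10, 9]
top -90 [8, 9, 9, 9, 10, 11, 9, 10, 9, 9, 9]
side 30 [42, 48, 51, 47, 45, 45, 44, 44, 53, 54, 55]
side 18 [53, -9, -9, -9, 44, 44, 44, 42, -9, -9, -9]
side 6 [-9, -9, -9, -9, 44, 44, 44, 41, 40, -9, -9]
side -6 [18, 11, -9, -9, 44, 44, 44, 40, 44, -9, -9]
side -18 [12, 11, 11, 10, 30, 35, 41, 42, 38, -9, -9]
side -30 [10, 11, 11, 10, 9, -9, -9, -9, -9, -9, -9]
side -42 [11, 10, 11, 11, 10, -9, -9, -9, -9, -9, -9]
side -54 [11, 11, 10, 9, 11, -9, -9, -9, -9, -9, -9]
side -66 [10, 10, 10, 10, 12, -9, -9, -9, -9, -9, -9]
side -78 [10, 10, 11, 10, 12, -9, -9, -9, -9, -9, -9]
side -90 [11, 11, 10, 11, 12, -9, -9, -9, -9, -9, -9]
```

Run:
```python
from h import *
X=cloud(np.load('/tmp/side.npz')).reshape(-1,3); d=X[:,:2]-C; k,s=np.cos(TH),np.sin(TH)
c=np.c_[d@[k,s],d@[-s,k],X[:,2]]*1e3
for z in range(115,240,6):
    m=c[(np.abs(c[:,0]+28)<70)&(np.abs(c[:,1]+7)<60)&(np.abs(c[:,2]-z)<3)]
    print(z,len(m),*( [np.percentile(m[:,i],[2,50,98]).round() for i in(0,1)] if len(m) else []))
```

```text
115 0
121 0
127 0
133 0
139 0
145 0
151 0
157 7 [-38. -29. -21.] [-17. -14. -13.]
163 12 [-40. -35. -19.] [-20. -16.  -7.]
169 20 [-40. -29. -18.] [-23. -17.  -5.]
175 17 [-40. -31. -18.] [-24. -16.  -6.]
181 19 [-40. -31. -18.] [-23. -19.  -4.]
187 16 [-40. -33. -20.] [-21. -17.  -1.]
193 14 [-40. -30. -21.] [-23. -21.  -6.]
199 5 [-42. -42. -40.] [-22. -17.   0.]
205 23 [-42. -33. -19.] [-41. -38.  16.]
211 23 [-42. -33. -18.] [-47. -38.   8.]
217 13 [-43. -38. -17.] [-51. -46. -19.]
223 27 [-46. -38. -20.] [-56. -52.  -1.]
229 22 [-46. -39. -17.] [-61. -54.  -4.]
235 29 [-46. -37. -17.] [-66. -61.  -2.]
```

The depth data settles it: the shut fingertips sit about 25 mm behind the reported TCP, at z 154 when the TCP reads 129. That explains both the first missed grasp and the push that passed over the carton. I correct for it and verify that the carton is home.

Run:
```python
from h import *
line_to(w(-50,-7,60),.25)
print(line_to(w(-50,-7,-2),.15,guard=8),cas(),cf())
z=cas()[2]+ (2 if cas()[2]>0 else 0)
print('push',line_to(w(-14,-7,z),.05,guard=12),cas(),cf(),current_time())
x=cas()[0]; line_to(w(x-12,-7,z),.15); line_to(w(x-12,-7,130),.25)
snap('top','top8.png');X=cloud(np.load('/tmp/top.npz')).reshape(-1,3); d=X[:,:2]-C; k,s=np.cos(TH),np.sin(TH)
c=np.c_[d@[k,s],d@[-s,k],X[:,2]]*1e3
m=c[(np.abs(c[:,1]+8)<20)&(c[:,2]>41)&(c[:,2]<47)&(np.abs(c[:,0])<30)]
print(len(m),np.percentile(m[:,0],[0,3,10]),current_time())
# lid approach IK with tip offset 25 along tool axis
T=25
for x in(0,-30):
  for q,th in((1.757,1.2),(1.757,.8),(1.757,.5),(.6,.2),(0.,0.)):
    n=np.array([np.sin(q),np.cos(q)]);e=np.array([-np.cos(q),np.sin(q)])
    yz=np.array([75,56.5])+125*e+(34+20)*n-T*np.array([np.sin(th),np.cos(th)])
    zax=[np.sin(TH)*np.sin(th),-np.cos(TH)*np.sin(th),-np.cos(th)]
    j=inverse_kinematics(w(x,*yz),quat(zax,[np.cos(TH),np.sin(TH),0])); print(x,q,th,np.round(w(x,*yz),3),None if j is None else np.round(j,2))
```

```text
False [-49.1  -6.9  -1.1] [ 0.  -0.4  1. ]
push True [-24.8  -7.1  -1.3] [-0.1  0.1  0.2] 25.6667
92 [-14.36515823 -13.62958369 -12.92932838] 26.6417
0 1.757 1.2 [0.472 0.333 0.16 ] [ 1.01  1.01  1.33 -0.72  1.81  1.04]
0 1.757 0.8 [0.471 0.338 0.152] [ 0.94  0.79  1.48 -0.56  1.5   0.97]
0 1.757 0.5 [0.47  0.344 0.147] [ 0.84  0.64  1.6  -0.41  1.25  0.85]
0 0.6 0.2 [0.497 0.205 0.147] [ 0.48  0.43  1.88 -0.24  0.91  0.44]
0 0.0 0.0 [0.506 0.158 0.086] [ 0.25  0.48  1.98 -0.    0.68  0.06]
-30 1.757 1.2 [0.443 0.327 0.16 ] [ 1.04  0.99  1.39 -0.69  1.8   1.08]
-30 1.757 0.8 [0.442 0.332 0.152] [ 0.96  0.76  1.53 -0.54  1.48  1.  ]
-30 1.757 0.5 [0.44  0.338 0.147] [ 0.87  0.61  1.66 -0.41  1.23  0.89]
-30 0.6 0.2 [0.467 0.199 0.147] [ 0.49  0.4   1.94 -0.25  0.88  0.47]
-30 0.0 0.0 [0.476 0.152 0.086] [ 0.25  0.44  2.05 -0.    0.65  0.06]
```

Run:
```python
from h import *
f=grab_frame('side');X=cloud(f).reshape(-1,3)
for z in(.05,.15,.25,.35,.45):
    m=X[(np.abs(X[:,2]-z)<.05)&(X[:,0]>.2)&(X[:,0]<.65)&(X[:,1]>.38)]
    print(z,len(m),np.percentile(m[:,1],[1,5,50]) if len(m) else '')
    m=X[(np.abs(X[:,2]-z)<.05)&(X[:,1]>.2)&(X[:,1]<.7)&(X[:,0]>.62)]
    print('   shelf x',np.percentile(m[:,0],[1,5,50]) if len(m) else '')
d=X[:,:2]-C;k,s=np.cos(TH),np.sin(TH);c=np.c_[d@[k,s],d@[-s,k],X[:,2]]*1e3
t=c[(c[:,2]>208)&(np.abs(c[:,1]-105)<15)&(abs(c[:,0])<40)];print('tab',t.min(0),t.max(0))
```

```text
0.05 1569 [0.39596135 0.94917788 0.95900413]
   shelf x [0.68629868 0.68877799 0.69400996]
0.15 1486 [0.94917589 0.95236695 0.95919033]
   shelf x [0.68088642 0.68144822 0.68412702]
0.25 1599 [0.94978564 0.95240902 0.95915158]
   shelf x [0.68237147 0.68351853 0.7104867 ]
0.35 1711 [0.94924715 0.95230321 0.95906638]
   shelf x [0.68148265 0.68182966 0.69634134]
0.45 320 [0.95024789 0.95284934 0.95937547]
   shelf x [0.68372485 0.69849143 0.71839316]
tab [  2.91828945 102.05098681 209.00302911] [ 21.5699808  111.26044157 220.7214197 ]
```

Wall is 0.95 m away, so there is room behind the lid. I swing it shut with the closed fingertips.

```bash
cat > lid.py <<'E'
from h import *
T=25;XL=-30
def pose(q,th,gap=0,r=125):
    n=np.array([np.sin(q),np.cos(q)]);e=np.array([-np.cos(q),np.sin(q)])
    yz=np.array([75,56.5])+r*e+(34+gap)*n-T*np.array([np.sin(th),np.cos(th)])
    zax=[np.sin(TH)*np.sin(th),-np.cos(TH)*np.sin(th),-np.cos(th)]
    return w(XL,*yz),quat(zax,[np.cos(TH),np.sin(TH),0])
E
python3 - <<'E'
from lid import *
line_to(w(-37,-7,320),.3)
p,o=pose(1.757,1.0,70)
hi=list(p);hi[2]=.33
goto(hi,o);line_to(p,.25)
print(current_time(),cas(),cf())
p,o=pose(1.757,1.0,5);print(line_to(p,.15,guard=10),cf())
for q in np.arange(1.65,.1,-.15):
    p,o=pose(q,.57*q); s=line_to(p,.12,attitude=o,guard=25); print(round(q,2),s,cas(),cf())
    if s: break
print(current_time())
snap('side','side9.png');snap('top','top9.png')
E
```

```text
30.425 [-29.5 179.7 147.9] [ 1.1 -1.2  0.2]
False [ 0.1  0.4 -0.2]
1.65 False [-29.8  99.1 164.3] [ 0.3  0.3 -0.2]
1.5 False [-29.9  81.5 167.6] [1.  1.2 0.2]
1.35 False [-30.   63.5 168.1] [-0.7  0.8 -0.6]
1.2 False [-30.   45.6 166. ] [-0.1  0.1  0.4]
1.05 False [-30.   28.3 161.2] [-0.2  0.4  0. ]
0.9 False [-30.   11.7 153.8] [ 0.8 -0.1  0.6]
0.75 False [-30.   -3.6 143.8] [ 0.6 -0.6 -1. ]
0.6 False [-30.1 -17.4 131.6] [ 0.4 -0.9 -0.1]
0.45 False [-30.  -29.1 117.4] [-0.2  0.6  0.1]
0.3 False [-30.  -38.5 101.4] [0.7 0.  0.1]
0.15 False [-30.  -45.5  84.1] [-0.1  0.7  0.4]
34.3333
```

```bash
cat > chk.py <<'E'
from h import *
for n in('top','side'):
    X=cloud(grab_frame(n)).reshape(-1,3); d=X[:,:2]-C; k,s=np.cos(TH),np.sin(TH)
    c=np.c_[d@[k,s],d@[-s,k],X[:,2]]*1e3
    m=c[(np.abs(c[:,0]-60)<45)&(c[:,2]>45)&(c[:,1]>-100)&(c[:,1]<170)&(c[:,2]<235)]
    print(n,[(y,np.percentile(v,[5,50,95]).astype(int).tolist()) for y in range(-90,170,15) for v in [m[np.abs(m[:,1]-y)<7.5][:,2]] if len(v)>4])
print(current_time(),current_tool_pos())
E
python3 chk.py
```

```text
top [(-90, [84, 88, 90]), (-75, [51, 89, 110]), (-60, [107, 109, 112]), (-45, [105, 107, 110]), (-30, [104, 105, 108])]
side [(-90, [84, 87, 89]), (-75, [46, 87, 108]), (-60, [55, 106, 111]), (-45, [51, 186, 205]), (-30, [55, 106, 205]), (-15, [103, 104, 106]), (0, [101, 103, 103]), (15, [99, 100, 103]), (30, [96, 98, 99]), (45, [94, 95, 97]), (60, [92, 93, 94]), (75, [90, 91, 92])]
34.5333 [0.47571208 0.1575061  0.0843778 ]
```

The lid has followed to about 0.15 rad. Now the final press.

```bash
python3 - <<'E'
from lid import *
p,o=pose(.05,0,0); print(line_to(p,.08,attitude=o,guard=25),cas(),cf())
p,o=pose(0,0,-9); print(line_to(p,.03,attitude=o,guard=20),cas(),cf())
x,y,z=cas(); line_to(w(x,y,z+40),.2)
E
python3 chk.py
```

```text
False [-30.2 -48.6  71.8] [-0.4 -0.1 -0.2]
True [-29.4 -48.6  64.6] [-4.1  1.4 21.7]
top [(-90, [64, 66, 67]), (-75, [49, 70, 91])]
side [(-90, [57, 63, 67]), (-75, [47, 73, 90]), (-60, [90, 211, 225]), (-45, [89, 91, 225]), (-30, [89, 91, 92]), (-15, [90, 91, 92]), (0, [90, 91, 93]), (15, [90, 92, 93]), (30, [89, 91, 92]), (45, [89, 91, 92]), (60, [89, 90, 92]), (75, [89, 90, 91])]
35.6583 [0.4761475  0.15388711 0.10404023]
```

Run:
```python
from lid import *
p,o=pose(0,0,20,140); line_to(p,.2,attitude=o)
p,o=pose(0,0,-9,140); print(line_to(p,.05,guard=30),cas(),cf())
x,y,z=cas(); line_to(w(x,y,z+150),.3)
R=np.hypot
X=cloud(grab_frame('side')).reshape(-1,3); d=X[:,:2]-C;k,s=np.cos(TH),np.sin(TH);c=np.c_[d@[k,s],d@[-s,k],X[:,2]]*1e3
m=c[(np.abs(c[:,0])<95)&(np.abs(c[:,1])<65)&(np.abs(c[:,2]-91)<8)]
print(len(m),'lid plane slopes',np.linalg.lstsq(np.c_[m[:,:2],np.ones(len(m))],m[:,2],rcond=None)[0].round(4))
p=X[(np.abs(X[:,0]-.426)<.08)&(np.abs(X[:,1]+.162)<.08)&(X[:,2]>.022)&(X[:,2]<.035)];print(cv2.minAreaRect((p[:,:2]*1e3).astype(np.float32)))
print(current_time()); wait(.3); sign_off()
```

```text
True [-29.5 -64.8  64.5] [-7.2 -0.1 32.4]
976 lid plane slopes [2.50000e-03 8.00000e-04 9.11844e+01]
((426.036376953125, -161.746826171875), (97.73052978515625, 55.44168472290039), 62.45921325683594)
37.1083
the job is handed in; nothing more can be done
```

The slim carton is in the bay and firm against the end wall (12 N push, no movement), the lid is shut flat, and the wide carton hasn't moved (cup and marker weren't re-measured); handed in at about 37 s after one missed grasp that moved nothing.

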